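# Trip-test the air shut-off, re-arm it and set the handwheel valve two turns open

### The arm

A 7-joint arm with a two-finger parallel gripper is mounted at the origin on the work surface. World frame = base frame: x ahead of the robot, y to its left, z up, the work surface at z = 0. Lengths are in m, angles in degrees, forces in N, time in s.
With the tool pointing down it reaches from about 0.425 to 0.875 m from the base axis. Payload 4.7 kg.
Tool frame: the origin (TCP) lies at the very end of the fingers, on their centre line; the grasp point (between the pads) lies 19 mm behind it; z points along the fingers, y is the line along which they close (so a half turn about z gives the same grasp; the last joint's range is limited). The gripper opens to 87 mm and grips with 3 to 60 N. Pads are 19 mm wide; open, the fingers measure 117 mm over their backs; the gripper's body (75 mm by 190 mm) begins 51 mm behind the grasp point.
Start: joints at [76.438, 18.392, -4.016, 83.108, 1.295, 78.541, -3.26], TCP at [0.161, -0.63, 0.223] pointing down, gripper open.
Joint ranges: [-163.93, 163.93], [-17.29, 119.83], [-79.2, 71.16], [3.27, 140.29], [-89.18, 269.18], [5.43, 117.66], [-154.24, 154.24]. Speed limits (degrees/s): [147.25, 147.25, 180, 180, 180, 180, 180].

### API

Orientations are given as [roll, pitch, yaw] about the fixed x, y, z axes, in that order (R = Rz(yaw) Ry(pitch) Rx(roll)).
In Python, from cell import telemetry, cams, env gives the robot as it stands.
- The arm moves only by the tool arm_command, never from a script. Its argument "series" is text: rows parted by semicolons, each of 5 numbers parted by spaces: the shift along the tool's x, y, z in mm, then the turn about the tool's z in rad, then the closure in counts, from 0 (fully open) to 255 (shut). A call has 1 to 20 rows; each row shifts and turns the commanded pose from where the row before left it, along the tool's axes as they then stand; what a row does not reach is not made up. A row lasts 1/12 s, in which the tool goes at most 41.7 mm and 7.16 degrees, less where a joint would pass 70% of its speed; a pose out of reach is approached as far as the arm can. A call is refused whole if a number of a shift passes 41.7 or a number of a turn 0.125, either way. A call with a gripper value outside its range is refused whole. The fingers move at their own pace and stop on an object; "squeeze" is the grip in N (left out, the last holds). Time passes only in rows, so rows that do not move let the fingers close. It gives the time, the measured TCP pose, the force, the opening and the grip force at its end, in the units of the state.
- telemetry.get_obs(): the state, without advancing time (a new reading comes with each control period).
- cams.read_camera(name): name is "scene" or "top" or "wrist"; returns the picture (480x640x3 uint8, blue, green, red); there is no depth.
- cams.calibration(name): a dict with "K" (3x3 intrinsics, pixels), "origin" and "rotation" of the camera in the world; the wrist camera has in their place "hand_eye" (4x4, takes a point from camera to tool coordinates, whose origin is the TCP and whose axes are the flange's). Camera axes: x right, y down, z forward; pixel columns grow to the right and rows downward; lengths in m; the calibration is good to about 2 mm. The wrist camera is an equidistant fisheye: a pixel r from the principal point sees the ray r / f radians off the axis. A picture is of the moment at which its call begins: read the wrist's pose just before it. calibration takes no time and is no camera call.
- env.sign_off(): hands the job in; it is judged then, once.
The state is a dict: "time_s": time; "qpos": joint angles; "joint_velocities": joint speeds; "effort": joint torques, N m; "tool_pos": TCP position; "tool_rot": TCP orientation; "force": force on the tool from outside, world axes, zero at the start; "wrist_torque": the same for the moment, N m; "grip_width": finger opening in m; "grasp_force": force on a finger pad.
Only numpy, scipy, OpenCV 4.12 (cv2) and the standard library are available. Lean on these libraries where they do the work, as an engineer would, in place of code of your own. Each camera call takes 0.05 s, during which the arm holds its last target. There are 200 camera calls.

### The job

Put the bench's compressed-air supply back in service: press the test button on the grey safety shut-off so that its lever drops, then lift the lever back up until it stays up by itself. Then turn the handwheel valve clockwise until it is fully closed against its stop, back it off (anticlockwise) exactly two full turns, and finish while still gripping the wheel's handle, without letting go. Leave the other things on the bench alone.

Things in the scene. Friction and masses are not known exactly. Their poses are not given: they have to be found in the camera images.
- shutoff: Grey safety shut-off fixed to the bench: housing 130 x 70 x 70 mm (x, y, z). Origin: centre of its underside. Its own x runs along the length, from the end with the round button (-x) to the end with the lever slot (+x). Stands anywhere to the left or right, turned up to about 0.5 rad.
- button_top (a point): Centre of the top face of the black round test button (26 mm across, stands 11 mm proud of its steel collar, 85 mm above the bench, 38 mm to -x of the shut-off's origin). Pressed straight down.
- test_button (a joint): Test button travel in m: 0 out, 0.007 fully down; springs back. About 1.5 N at first, 4.5 N fully down. The lever trips at about 0.005.
- trip_lever (a joint): Trip lever angle in rad: 0 = up (armed), leaning 0.2 rad towards the button against its stop, where its own weight keeps it; 1.65 = dropped, sticking out about level beyond the +x end of the housing. It swings in the shut-off's x-z plane about an axis along its y. Between 0 and 0.2 it falls back to up, beyond 0.2 it falls down. Loose and light (60 g). Up counts below 0.12.
- lever_pivot (a point): The lever's hinge point, fixed on the shut-off: 30 mm to +x of its origin, 55 mm above the bench.
- lever_knob (a point): Centre of the black ball knob, 26 mm across, on the end of the lever, 85 mm from the hinge on a 10 mm steel rod. Up: 138 mm above the bench and 17 mm to the button's side of the hinge. Dropped: 65 mm above the bench, 84 mm to +x of the hinge, its centre 49 mm beyond the end of the housing.
- air_valve: Brass valve fixed to the bench on a dark plate 150 x 90 mm. Origin: centre of its underside, on the wheel's axis. It and the shut-off stand one to the left and one to the right, either way round.
- wheel (a joint): Angle of the handwheel in rad, counted over several turns: 0 = fully closed against the stop, grows anticlockwise seen from above (opening), 12.57 = two turns open, 19.5 = fully open stop. Starts 2.5 to 6.8 open. Stays where it is left (friction about 0.12 N m, some 2 to 4 N at the handle).
- wheel_hub (a point): Centre of the dark steel handwheel (level, 124 mm over its rim, 14 mm thick rim, three spokes), on its upright axis, 88 mm above the bench. The hub rises 15 mm above this point.
- wheel_handle: Upright black cylindrical handle on the wheel's rim, 22 mm across, 48 mm tall, from 97 to 145 mm above the bench, 55 mm from the wheel's axis. A loose sleeve: it turns freely on its pin, so it can be carried round without turning the gripper. Origin: centre of its lower end.
- handle_mid (a point): On the handle's axis, half way up (123 mm above the bench), good to grip.
- collar: Bystander: loose white plastic ring 60 mm across, 28 mm high, lying on the bench. Origin: centre of its underside.
- screwdriver: Bystander: loose screwdriver lying on the bench.
- profile: Bystander: loose piece of aluminium profile 110 x 20 x 20 mm lying on the bench. Origin: centre of its underside.
There are look-alikes about, which are no part of the job. What is shaped like the shutoff but green, purple or red is not meant.

How it is judged (in metres and radians):
On the way, in this order (a step that is already met when the one before it is completed fails the run):
1. the test button is pressed (value of joint test_button above 0.002 m).
2. the lever has dropped (value of joint trip_lever above 1.4 rad), for 0.05 s.
3. the lever is up again, out of the gripper's hold (value of joint trip_lever below 0.12 rad and contact force between the fingers and shutoff below 0.2 N), for 0.3 s.
4. the valve is closed against its stop (value of joint wheel below 0.1 rad), for 0.1 s.
At the end, for the whole second after the job is handed in: The wheel stands two turns (12.57 rad, give or take 0.2 rad) from its closed stop and at rest, the handle is gripped between the fingers (contact over 2 N, grasp point within 18 mm of its axis), the lever is up (below 0.12 rad) and the button is out (value of joint wheel between 12.366 and 12.766 rad and contact force between the fingers and wheel_handle above 2 N and horizontal distance between the grasp point and handle_mid below 0.018 m and velocity of joint wheel between -0.1 and 0.1 rad/s and value of joint trip_lever below 0.12 rad and value of joint test_button below 0.0015 m); the arm keeps its last pose, push and grip.
It fails at once if the collar is moved more than 30 mm (distance of collar from where it was at the start of the episode above 0.03 m).
It fails at once if the screwdriver is moved more than 30 mm (distance of screwdriver from where it was at the start of the episode above 0.03 m).
It fails at once if the profile is moved more than 30 mm (distance of profile from where it was at the start of the episode above 0.03 m).
It also fails if it takes over 70 s, if anything falls off the work surface, if the arm or the gripper's body presses on something with over 40 N, if the wrist force passes 120 N, or if a joint passes its speed limit or range.

## Working session

There is one attempt and no reset: what is moved stays moved. The work goes in short steps, Python scripts to look and compute and a tool call to move; the robot and the scene stay as the last step left them, time stands still between calls to the robot, and variables do not carry over. Pictures are saved under pics/ and viewed, at most 10 in all, crops included, and the job is handed in when it is done.

Besides the shell and the picture viewer there is one more tool, called as name(argument=value, ...), one argument or row to a line, values as JSON. arm_command: Moves the arm, as the interface text tells. Its arguments: {"type":"object","properties":{"series":{"type":"string"},"squeeze":{"type":"number"}},"required":["series"]}

```bash
mkdir -p pics; ls; python3 - <<'E'
from cell import telemetry,cams
import cv2
for n in("scene","top"):
    cv2.imwrite(f"pics/{n}0.png",cams.read_camera(n)); c=cams.calibration(n); print(n,c)
print(cams.calibration("wrist"))
print(telemetry.get_obs())
E
```

```text
pics
scene {'K': array([[600.16801415,   0.        , 321.79093189],
       [  0.        , 600.16801415, 236.80160485],
       [  0.        ,   0.        ,   1.        ]]), 'origin': array([ 1.31435782, -0.58241593,  0.80954349]), 'rotation': array([-125.31243421,    0.71591027,   54.15711871])}
top {'K': array([[483.17394384,   0.        , 318.55713601],
       [  0.        , 483.17394384, 239.00242852],
       [  0.        ,   0.        ,   1.        ]]), 'origin': array([0.46544638, 0.00776302, 1.32211874]), 'rotation': array([-176.69638279,   -1.03386737,  -91.06093657])}
{'K': array([[371.64829954,   0.        , 320.52590335],
       [  0.        , 371.64829954, 243.3249002 ],
       [  0.        ,   0.        ,   1.        ]]), 'hand_eye': array([[ 1.15659659e-04, -9.54150543e-01, -2.99327126e-01,
         8.18532794e-02],
       [ 9.99999849e-01, -5.04994966e-05,  5.47373589e-04,
         1.29780010e-03],
       [-5.37392676e-04, -2.99327144e-01,  9.54150393e-01,
        -1.61626823e-01],
       [ 0.00000000e+00,  0.00000000e+00,  0.00000000e+00,
         1.00000000e+00]])}
{'time_s': 0.1, 'qpos': array([76.43842125, 18.43372065, -4.01707454, 83.16619448,  1.29513973,
       78.53995772, -3.25887536]), 'joint_velocities': array([ 0.07322695, -0.07404381, -0.07167674, -0.22978074, -0.01722313,
        0.00557377,  0.00844269]), 'effort': array([-1.70892613e-04, -4.92569339e+01, -4.05866643e-01, -3.13398135e+01,
       -6.41639926e-02,  3.94742901e-02,  5.57716101e-05]), 'tool_pos': array([ 0.16116289, -0.62921281,  0.22159851]), 'tool_rot': array([-1.79905369e+02,  4.98284274e-03,  1.43737561e+01]), 'force': array([ 0.60197435, -0.14618611,  0.65012801]), 'wrist_torque': array([-0.03702114,  0.02103225,  0.02474417]), 'grasp_force': 0.0, 'grip_width': 0.08695506301196494}
```

View pics/top0.png

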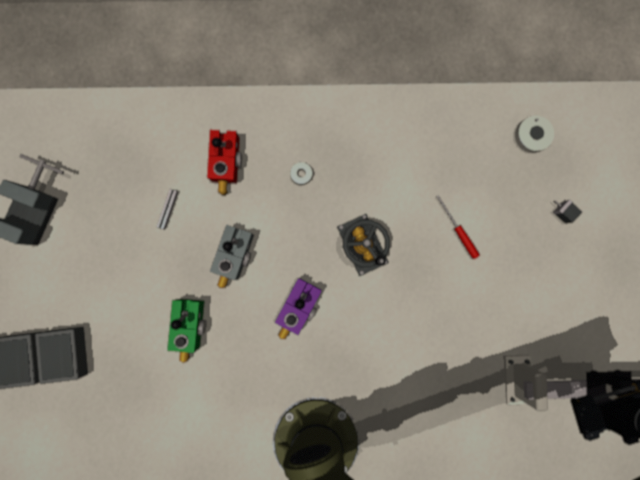

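View pics/scene0.png

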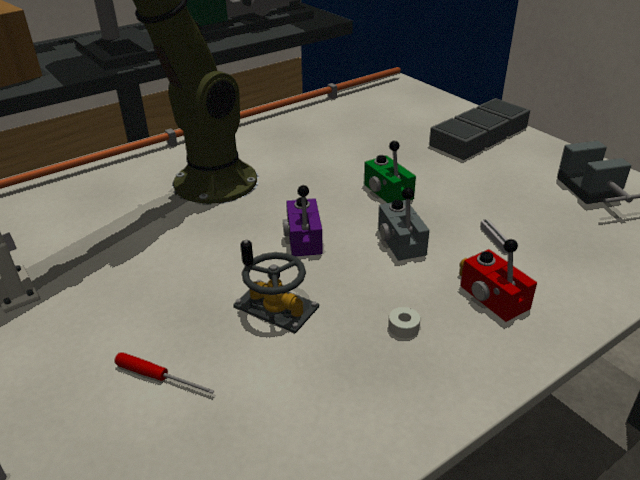

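Top view: the grey shut-off is at about (232,253), with its button at (225,266) and knob at (236,245). The valve hub is at about (367,243) and the handle at (380,262). I'll zoom in on both.

```bash
python3 - <<'E'
import cv2,numpy as np
a=cv2.imread("pics/top0.png")[205:305,195:405]; b=cv2.imread("pics/scene0.png")[180:335,225:435]
A=cv2.resize(a,None,fx=3.75,fy=3.75,interpolation=cv2.INTER_CUBIC)
cv2.imwrite("pics/c1.png",A)
cv2.imwrite("pics/c2.png",cv2.resize(b,None,fx=3.75,fy=3.75,interpolation=cv2.INTER_CUBIC))
E
```

```text
(no output)
```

View pics/c1.png

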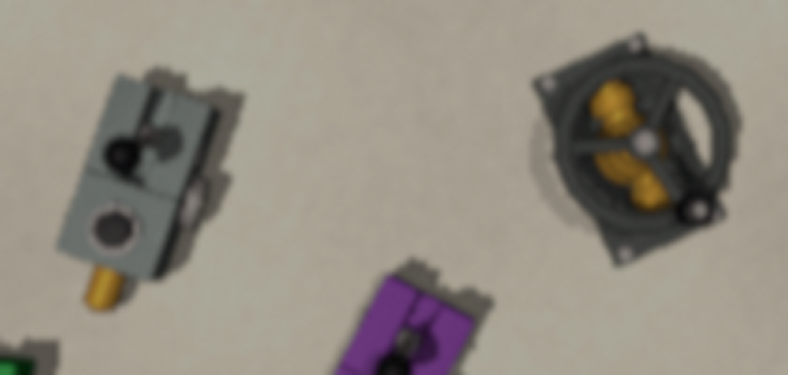

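View pics/c2.png

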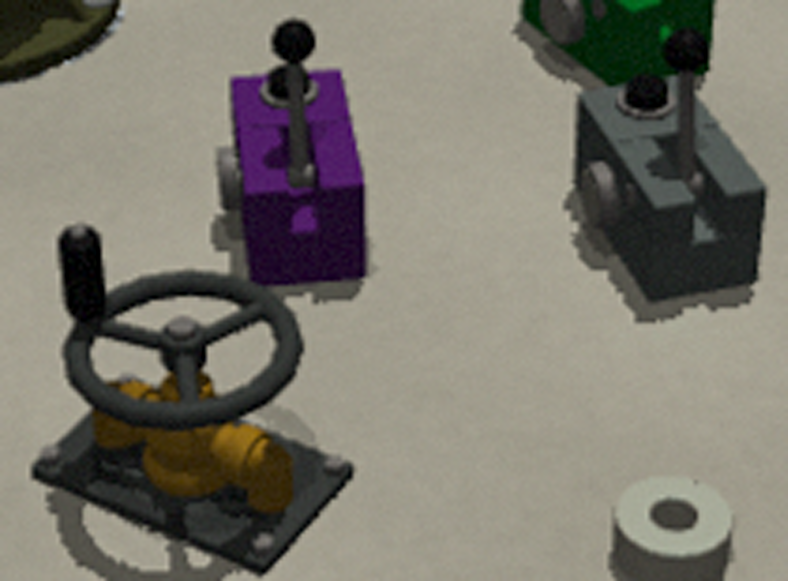

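In crop 1 the knob is at (122,154), the button at (114,229), the hub top at (645,143) and the handle top at (697,209). In crop 2 the knob is at (686,50), the button at (646,87), the hub at (183,330) and the handle top at (80,233). The lever is up.

```bash
cat >h.py <<'E'
import numpy as np,cv2
from scipy.spatial.transform import Rotation as R
from cell import telemetry,cams
def ray(n,u,v):
    c=cams.calibration(n); d=np.linalg.inv(c["K"])@[u,v,1]
    return c["origin"],R.from_euler("xyz",c["rotation"],degrees=True).as_matrix()@d
def plane(n,u,v,z):
    o,d=ray(n,u,v); return o+d*(z-o[2])/d[2]
def st():
    o=telemetry.get_obs(); return o
E
python3 - <<'E'
from h import *
t=lambda u,v:((u+.5)/3.75-.5+195,(v+.5)/3.75-.5+205)
s=lambda u,v:((u+.5)/3.75-.5+225,(v+.5)/3.75-.5+180)
P=dict(knob=((122,154),(686,50),.138),button=((114,229),(646,87),.085),hub=((645,143),(183,330),.103),handle=((697,209),(80,233),.145))
for k,(a,b,z) in P.items():
    A=plane("top",*t(*a),z);B=plane("scene",*s(*b),z)
    o1,d1=ray("top",*t(*a));o2,d2=ray("scene",*s(*b))
    x=np.linalg.lstsq(np.c_[d1,-d2],o2-o1,rcond=None)[0]
    print(k,A.round(4),B.round(4),((o1+d1*x[0]+o2+d2*x[1])/2).round(4))
C=[plane("top",*t(*p),.07) for p in((122,76),(217,107),(157,279),(58,246))]
for c in C:print(c.round(4))
E
```

```text
knob [0.5209 0.2089 0.138 ] [0.5194 0.2091 0.138 ] [0.5206 0.2084 0.1389]
button [0.4725 0.2237 0.085 ] [0.474  0.2232 0.085 ] [0.4727 0.2241 0.0839]
hub [ 0.5237 -0.1371  0.103 ] [ 0.5276 -0.1385  0.103 ] [ 0.5241 -0.137   0.1001]
handle [ 0.4781 -0.1649  0.145 ] [ 0.4758 -0.1645  0.145 ] [ 0.4779 -0.1651  0.1464]
[0.578 0.22  0.07 ]
[0.5554 0.1547 0.07  ]
[0.4377 0.1971 0.07  ]
[0.4616 0.2647 0.07  ]
```

arm_command(
  series="31.5 -15.9 0 0 255;31.5 -15.9 0 0 255;31.5 -15.9 0 0 255;31.5 -15.9 0 0 255;31.5 -15.9 0 0 255;31.5 -15.9 0 0 255;31.5 -15.9 0 0 255;31.5 -15.9 0 0 255;31.5 -15.9 0 0 255;31.5 -15.9 0 0 255;31.5 -15.9 0 0 255;31.5 -15.9 0 0 255;9 -37 0 0 255;9 -37 0 0 255;9 -37 0 0 255;9 -37 0 0 255;9 -37 0 0 255;9 -37 0 0 255;9 -37 0 0 255;9 -37 0 0 255",
  squeeze=10,
)

```text
time_s: 1.77
tool_pos: [0.4757, -0.0446, 0.2223]
tool_rot: [180.0, 0.0, 14.4]
force: [1.0, 0.6, -0.1]
grip_width: 0.0001
grasp_force: 0.0
```

arm_command(
  series="9 -37 0 0 255;9 -37 0 0 255;9 -37 0 0 255;9 -37 0 0 255;9 -37 0 0 255;9 -37 0 0 255;9 -37 0 0 255;0 0 0 -0.121 255;0 0 0 -0.121 255;0 0 0 -0.121 255;0 0 0 -0.121 255;0 0 0 -0.121 255;0 0 0 -0.121 255;0 0 0 -0.121 255;0 0 0 -0.121 255;0 0 0 -0.121 255;0 0 0 -0.121 255;0 0 0 -0.121 255;0 0 0 -0.121 255;0 0 0 -0.121 255",
)

```text
time_s: 3.43
tool_pos: [0.4728, 0.22, 0.2221]
tool_rot: [-180.0, 0.0, 104.8]
force: [0.1, -0.2, -0.3]
grip_width: 0.0003
grasp_force: 0.0
```

arm_command(
  series="0 0 0 -0.121 255;0 0 0 -0.121 255;0 0 0 -0.121 255;0 0 0 -0.121 255;0 0 0 -0.121 255;0 0 0 -0.121 255;0 0 0 -0.121 255;0 0 0 -0.121 255;0 0 0 0 255",
)

```text
time_s: 4.18
tool_pos: [0.4729, 0.2199, 0.2221]
tool_rot: [-180.0, -0.0, 160.1]
force: [0.4, 0.1, 0.9]
grip_width: 0.0004
grasp_force: 0.0
```

arm_command(
  series="6 3.4 0 0 255;0 0 33 0 255;0 0 33 0 255;0 0 33 0 255;0 0 33 0 255;0 0 4 0 255;0 0 4 0 255;0 0 4 0 255;0 0 1 0 255;0 0 0 0 255;0 0 0 0 255",
)

```text
time_s: 5.1
tool_pos: [0.469, 0.2261, 0.0789]
tool_rot: [179.9, 0.1, 159.9]
force: [-3.0, 0.3, 3.4]
grip_width: 0.0009
grasp_force: 2.1
```

```bash
python3 - <<'E'
from h import *
o=st();print(o["force"],o["tool_pos"])
A=cams.read_camera("scene");B=cams.read_camera("top")
a=cv2.resize(A[150:300,340:560],None,fx=3.5,fy=3.5)
cv2.imwrite("pics/p1.png",a);cv2.imwrite("pics/p1t.png",B)
E
```

```text
[-2.99941543  0.26281107  3.43210753] [0.46903182 0.22607626 0.07885131]
```

View pics/p1.png

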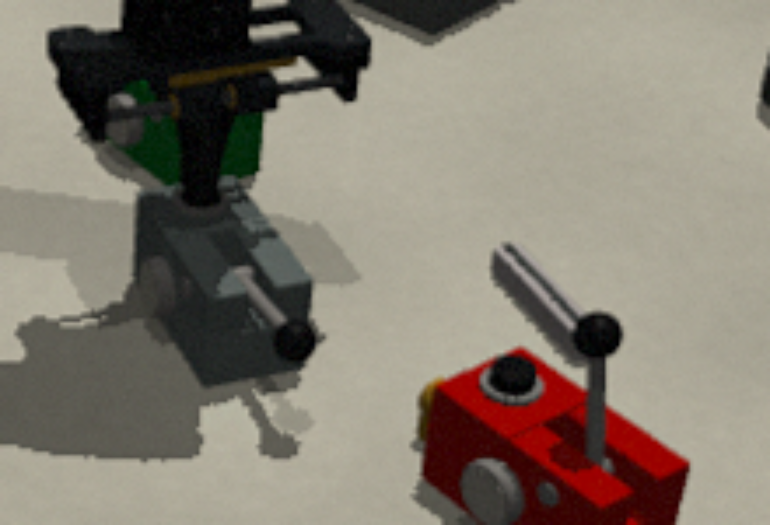

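The lever has dropped. The knob is at crop (294,340), and there's free space around it.

```bash
python3 - <<'E'
from h import *
print(plane("scene",340+294.5/3.5-.5,150+340.5/3.5-.5,.065))
B=cv2.imread("pics/p1t.png")
for n,p,z in(("prof",(163,229),.02),("prof",(177,190),.02),("redtip",(223,193),.03),("redbtn",(220,168),.085),("redknob",(218,143),.138)):print(n,plane("top",*p,z).round(3))
E
```

```text
[0.61375269 0.17476676 0.065     ]
prof [0.574 0.4   0.02 ]
prof [0.679 0.363 0.02 ]
redtip [0.668 0.237 0.03 ]
redbtn [0.724 0.235 0.085]
redknob [0.776 0.23  0.138]
```

arm_command(
  series="0 0 -10 0 255;0 0 -30 0 255;0 0 -33 0 255;0 0 -33 0 150;0 0 0 0 130",
)

```text
time_s: 5.62
tool_pos: [0.4727, 0.2273, 0.1903]
tool_rot: [179.6, 0.6, 159.9]
force: [2.0, 1.5, 1.2]
grip_width: 0.0076
grasp_force: 0.0
```

arm_command(
  series="-31 0 0 0 100;-31 0 0 0 100;-31 0 0 0 100;-31 0 0 0 100;-31 2 0 0 100;0 0 0 0 100;0 0 0 0 100;0 0 0 0 100",
)

```text
time_s: 6.28
tool_pos: [0.6147, 0.1744, 0.1834]
tool_rot: [180.0, -0.0, 160.0]
force: [0.1, 0.2, 0.6]
grip_width: 0.0512
grasp_force: 0.0
```

arm_command(
  series="0 0 34 0 100;0 0 34 0 100;0 0 34 0 100;0 0 28 0 100;0 0 7 0 100;0 0 0 0 255;0 0 0 0 255;0 0 0 0 255;0 0 0 0 255;0 0 0 0 255;0 0 0 0 255;0 0 0 0 255;0 0 0 0 255",
  squeeze=8,
)

```text
time_s: 7.37
tool_pos: [0.6157, 0.1734, 0.0482]
tool_rot: [-180.0, 0.1, 159.9]
force: [-2.1, -1.9, 6.2]
grip_width: 0.0249
grasp_force: 8.0
```

arm_command(
  series="1.5 0 -8.4 0 255;2.2 0 -8.2 0 255;3 0 -8 0 255;4 0 -7.5 0 255;4.6 0 -7.2 0 255;5.2 0 -6.6 0 255;6 0 -6 0 255;6.5 0 -5.6 0 255;7 0 -4.6 0 255;7.4 0 -4.2 0 255;8 0 -3.2 0 255;8 0 -2.7 0 255;8.4 0 -1.5 0 255;8.4 0 -1 0 255;6.4 0 0 0 255;6.3 0 0.3 0 255;4.2 0 0.6 0 255;0 0 0 0 255",
)

```text
time_s: 8.87
tool_pos: [0.5206, 0.208, 0.1198]
tool_rot: [-179.8, -0.2, 160.1]
force: [-2.7, -4.5, 5.0]
grip_width: 0.0246
grasp_force: 8.0
```

```bash
python3 - <<'E'
from h import *
A=cams.read_camera("scene")
cv2.imwrite("pics/p2.png",cv2.resize(A[130:280,340:560],None,fx=3.5,fy=3.5))
E
```

```text
(no output)
```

View pics/p2.png

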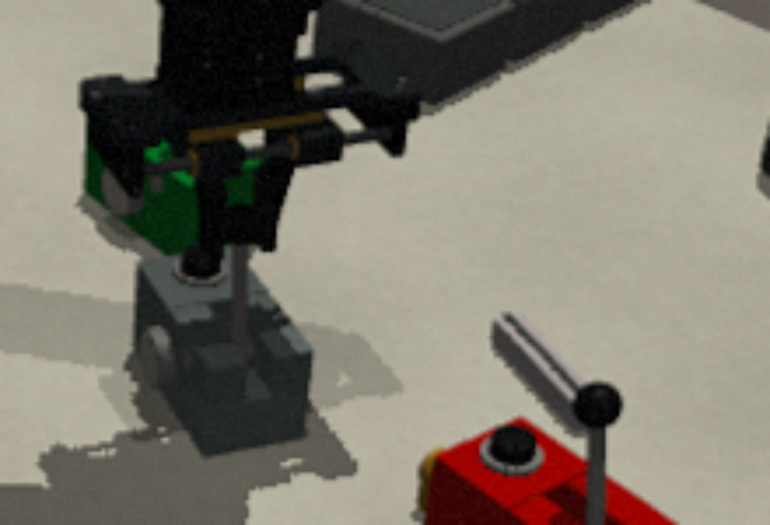

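The lever is upright in the grip, and the knob is back at its original spot. Releasing.

arm_command(
  series="0 0 0 0 150;0 0 0 0 120;0 0 0 0 100;0 0 0 0 100;0 0 0 0 100;0 0 0 0 100;0 0 0 0 100;0 0 0 0 100;0 0 -20 0 100;0 0 -30 0 100;0 0 -30 0 100;0 0 -20 0 100;0 0 0 0 100;0 0 0 0 100;0 0 0 0 100",
)

```text
time_s: 10.17
tool_pos: [0.5234, 0.207, 0.2195]
tool_rot: [-179.9, -0.0, 159.9]
force: [-0.2, 0.2, -0.6]
grip_width: 0.0529
grasp_force: 0.0
```

```bash
python3 - <<'E'
from h import *
A=cams.read_camera("scene")
b=cv2.imread("pics/scene0.png")
d=cv2.absdiff(A,b)[180:260,370:440].max(2)
print("roi diff",(d>40).sum())
cv2.imwrite("pics/p3.png",cv2.resize(A[140:340,225:445],None,fx=2.9,fy=2.9))
E
```

```text
roi diff 79
```

View pics/p3.png

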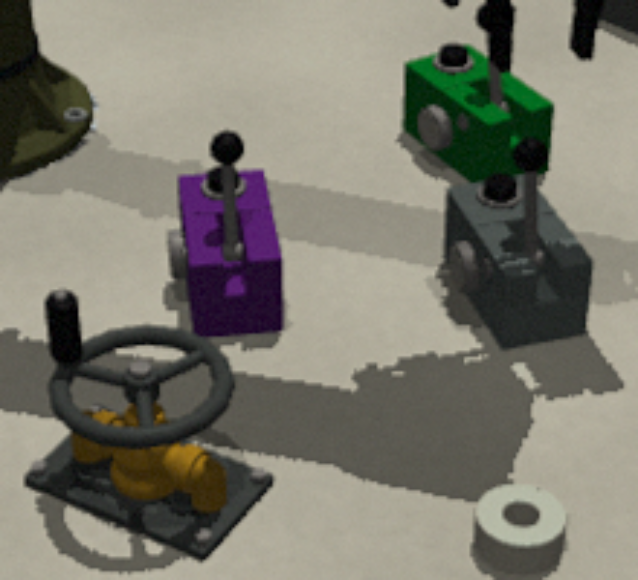

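The lever is back up by itself. Next is the wheel's handle.

arm_command(
  series="-8.5 -36.5 0 0 100;-8.5 -36.5 0 0 100;-8.5 -36.5 0 0 100;-8.5 -36.5 0 0 100;-8.5 -36.5 0 0 100;-8.5 -36.5 0 0 100;-8.5 -36.5 0 0 100;-8.5 -36.5 0 0 100;-8.5 -36.5 0 0 100;-8 -36.5 0 0 100;0 0 0 0 100;0 0 0 0 100;0 0 0 0 100",
)

```text
time_s: 11.3
tool_pos: [0.4776, -0.1637, 0.2193]
tool_rot: [179.9, -0.1, 160.0]
force: [-0.5, 0.3, -0.2]
grip_width: 0.0532
grasp_force: 0.0
```

arm_command(
  series="0 -1 30 0 100;0 0 30 0 100;0 0 30 0 100;0 0 20 0 100;0 0 3.5 0 100;0 0 0 0 255;0 0 0 0 255;0 0 0 0 255;0 0 0 0 255;0 0 0 0 255;0 0 0 0 255;0 0 0 0 255;0 0 0 0 255",
  squeeze=20,
)

```text
time_s: 12.38
tool_pos: [0.4779, -0.1666, 0.1078]
tool_rot: [-179.9, 0.1, 159.9]
force: [-2.3, -1.8, 6.3]
grip_width: 0.0215
grasp_force: 20.0
```

```bash
cat >>h.py <<'E'
HUB=np.array([.524,-.1373])
def rows(a0,step,n,yaw=160.,r=.055):
    a=a0+step*np.arange(n+1); b=np.radians(yaw)
    d=np.diff(np.c_[r*np.cos(a-b),-r*np.sin(a-b)],axis=0)*1e3
    return ";".join(f"{x:.1f} {y:.1f} 0 0 255" for x,y in d)
def ang():
    o=st();v=o["tool_pos"][:2]-HUB; print(o["time_s"],np.arctan2(v[1],v[0])%(2*np.pi),np.hypot(*v),o["force"].round(1))
E
python3 -c "
from h import *
ang();print(rows(np.radians(212),-.15,15))
print()
print(rows(np.radians(212)-2.25,-.1,20))
print(rows(np.radians(212)-4.25,-.1,24))"
```

```text
12.3833 3.707408201293123 0.05456364835523832 [-2.3 -1.8  6.3]
6.1 5.5 0 0 255;5.2 6.4 0 0 255;4.2 7.1 0 0 255;3.1 7.6 0 0 255;1.9 8.0 0 0 255;0.7 8.2 0 0 255;-0.6 8.2 0 0 255;-1.8 8.0 0 0 255;-3.0 7.7 0 0 255;-4.1 7.2 0 0 255;-5.1 6.5 0 0 255;-6.0 5.6 0 0 255;-6.8 4.7 0 0 255;-7.4 3.6 0 0 255;-7.9 2.5 0 0 255

-5.4 1.0 0 0 255;-5.5 0.4 0 0 255;-5.5 -0.1 0 0 255;-5.5 -0.7 0 0 255;-5.4 -1.2 0 0 255;-5.2 -1.7 0 0 255;-5.0 -2.2 0 0 255;-4.8 -2.7 0 0 255;-4.5 -3.2 0 0 255;-4.1 -3.6 0 0 255;-3.7 -4.0 0 0 255;-3.3 -4.4 0 0 255;-2.9 -4.7 0 0 255;-2.4 -5.0 0 0 255;-1.9 -5.2 0 0 255;-1.4 -5.3 0 0 255;-0.8 -5.4 0 0 255;-0.3 -5.5 0 0 255;0.3 -5.5 0 0 255;0.8 -5.4 0 0 255
1.4 -5.3 0 0 255;1.9 -5.2 0 0 255;2.4 -4.9 0 0 255;2.9 -4.7 0 0 255;3.3 -4.4 0 0 255;3.8 -4.0 0 0 255;4.1 -3.6 0 0 255;4.5 -3.2 0 0 255;4.8 -2.7 0 0 255;5.0 -2.2 0 0 255;5.2 -1.7 0 0 255;5.4 -1.2 0 0 255;5.5 -0.7 0 0 255;5.5 -0.1 0 0 255;5.5 0.4 0 0 255;5.4 1.0 0 0 255;5.3 1.5 0 0 255;5.1 2.0 0 0 255;4.9 2.5 0 0 255;4.6 3.0 0 0 255;4.3 3.5 0 0 255;3.9 3.9 0 0 255;3.5 4.2 0 0 255;3.1 4.6 0 0 255
```

arm_command(
  series="6.1 5.5 0 0 255;5.2 6.4 0 0 255;4.2 7.1 0 0 255;3.1 7.6 0 0 255;1.9 8 0 0 255;0.7 8.2 0 0 255;-0.6 8.2 0 0 255;-1.8 8 0 0 255;-3 7.7 0 0 255;-4.1 7.2 0 0 255;-5.1 6.5 0 0 255;-6 5.6 0 0 255;-6.8 4.7 0 0 255;-7.4 3.6 0 0 255;-7.9 2.5 0 0 255;0 0 0 0 255",
)

```text
time_s: 13.72
tool_pos: [0.5329, -0.0836, 0.1078]
tool_rot: [-179.9, 0.1, 159.9]
force: [2.1, -6.8, 7.5]
grip_width: 0.0217
grasp_force: 20.0
```

```bash
python3 -c "
from h import *
ang()"
```

```text
13.7167 1.4071868455795915 0.05441130221434643 [ 2.1 -6.8  7.5]
```

arm_command(
  series="-5.4 1 0 0 255;-5.5 0.4 0 0 255;0 0 0 0 255",
)

```text
time_s: 13.97
tool_pos: [0.5425, -0.0859, 0.1077]
tool_rot: [-179.9, 0.0, 159.9]
force: [-0.1, -5.4, 9.5]
grip_width: 0.0212
grasp_force: 20.0
```

arm_command(
  series="-5.5 -0.1 0 0 255;-5.5 -0.7 0 0 255;0 0 0 0 255",
)

```text
time_s: 14.22
tool_pos: [0.5522, -0.0902, 0.1077]
tool_rot: [-179.9, -0.0, 159.9]
force: [-2.4, -5.1, 9.8]
grip_width: 0.0217
grasp_force: 20.0
```

arm_command(
  series="-5.4 -1.2 0 0 255;-5.2 -1.7 0 0 255;0 0 0 0 255",
)

```text
time_s: 14.47
tool_pos: [0.5608, -0.0963, 0.1078]
tool_rot: [-179.9, -0.0, 159.9]
force: [-3.7, -4.1, 10.8]
grip_width: 0.0214
grasp_force: 20.0
```

arm_command(
  series="-5 -2.2 0 0 255;-4.8 -2.7 0 0 255;0 0 0 0 255",
)

```text
time_s: 14.72
tool_pos: [0.5681, -0.1038, 0.1077]
tool_rot: [-179.9, -0.1, 159.9]
force: [-3.2, -3.6, 10.7]
grip_width: 0.0213
grasp_force: 20.0
```

arm_command(
  series="-4.5 -3.2 0 0 255;-4.1 -3.6 0 0 255;0 0 0 0 255",
)

```text
time_s: 14.97
tool_pos: [0.5737, -0.1124, 0.1077]
tool_rot: [-179.9, -0.1, 159.9]
force: [-4.1, -3.1, 10.8]
grip_width: 0.0214
grasp_force: 20.0
```

arm_command(
  series="-3.7 -4 0 0 255;-3.3 -4.4 0 0 255;0 0 0 0 255",
)

```text
time_s: 15.22
tool_pos: [0.5758, -0.1167, 0.1076]
tool_rot: [179.7, -0.5, 160.1]
force: [-9.8, 6.8, 14.9]
grip_width: 0.0215
grasp_force: 20.0
```

arm_command(
  series="-2.9 -4.7 0 0 255;0 0 0 0 255;0 0 0 0 255;0 0 0 0 255",
)

```text
time_s: 15.55
tool_pos: [0.5764, -0.117, 0.1075]
tool_rot: [179.5, -0.6, 160.3]
force: [-9.7, 14.4, 16.0]
grip_width: 0.0215
grasp_force: 20.0
```

```bash
python3 -c "
from h import *
ang()
print(rows(np.radians(212)-3.55,.2,20));print(rows(np.radians(212)+.45,.2,20));print(rows(np.radians(212)+4.45,.2,24))"
```

```text
15.55 0.36896326684458824 0.056218295166717586 [-9.7 14.4 16. ]
6.2 9.1 0 0 255;7.9 7.7 0 0 255;9.2 5.9 0 0 255;10.2 4.0 0 0 255;10.8 1.9 0 0 255;11.0 -0.3 0 0 255;10.7 -2.5 0 0 255;10.0 -4.6 0 0 255;8.9 -6.5 0 0 255;7.4 -8.1 0 0 255;5.7 -9.4 0 0 255;3.7 -10.3 0 0 255;1.6 -10.9 0 0 255;-0.6 -11.0 0 0 255;-2.8 -10.6 0 0 255;-4.9 -9.9 0 0 255;-6.7 -8.7 0 0 255;-8.3 -7.2 0 0 255;-9.6 -5.4 0 0 255;-10.4 -3.4 0 0 255
-10.9 -1.2 0 0 255;-10.9 1.0 0 0 255;-10.5 3.1 0 0 255;-9.7 5.1 0 0 255;-8.5 7.0 0 0 255;-6.9 8.5 0 0 255;-5.1 9.7 0 0 255;-3.1 10.5 0 0 255;-0.9 10.9 0 0 255;1.3 10.9 0 0 255;3.4 10.4 0 0 255;5.4 9.6 0 0 255;7.2 8.3 0 0 255;8.7 6.7 0 0 255;9.9 4.8 0 0 255;10.6 2.8 0 0 255;11.0 0.6 0 0 255;10.9 -1.6 0 0 255;10.3 -3.7 0 0 255;9.4 -5.7 0 0 255
8.1 -7.4 0 0 255;6.4 -8.9 0 0 255;4.5 -10.0 0 0 255;2.5 -10.7 0 0 255;0.3 -11.0 0 0 255;-1.9 -10.8 0 0 255;-4.0 -10.2 0 0 255;-6.0 -9.2 0 0 255;-7.7 -7.9 0 0 255;-9.1 -6.2 0 0 255;-10.1 -4.2 0 0 255;-10.8 -2.1 0 0 255;-11.0 0.0 0 0 255;-10.8 2.2 0 0 255;-10.1 4.3 0 0 255;-9.0 6.2 0 0 255;-7.6 7.9 0 0 255;-5.9 9.3 0 0 255;-3.9 10.2 0 0 255;-1.8 10.8 0 0 255;0.4 11.0 0 0 255;2.5 10.7 0 0 255;4.6 10.0 0 0 255;6.5 8.9 0 0 255
```

The stop is reached: the TCP stalled at a handle angle of about 0.38 rad. Now backing off two turns.

arm_command(
  series="6.2 9.1 0 0 255;7.9 7.7 0 0 255;9.2 5.9 0 0 255;10.2 4 0 0 255;10.8 1.9 0 0 255;11 -0.3 0 0 255;10.7 -2.5 0 0 255;10 -4.6 0 0 255;8.9 -6.5 0 0 255;7.4 -8.1 0 0 255;5.7 -9.4 0 0 255;3.7 -10.3 0 0 255;1.6 -10.9 0 0 255;-0.6 -11 0 0 255;-2.8 -10.6 0 0 255;-4.9 -9.9 0 0 255;-6.7 -8.7 0 0 255;-8.3 -7.2 0 0 255;-9.6 -5.4 0 0 255;-10.4 -3.4 0 0 255",
)

```text
time_s: 17.22
tool_pos: [0.4941, -0.1834, 0.1075]
tool_rot: [-179.9, -0.2, 159.9]
force: [-5.2, -0.3, 12.5]
grip_width: 0.021
grasp_force: 20.0
```

```bash
python3 -c "
from h import *
ang()"
```

```text
17.2167 4.137298229641319 0.054882336201188084 [-5.2 -0.3 12.5]
```

arm_command(
  series="-10.9 -1.2 0 0 255;-10.9 1 0 0 255;-10.5 3.1 0 0 255;-9.7 5.1 0 0 255;-8.5 7 0 0 255;-6.9 8.5 0 0 255;-5.1 9.7 0 0 255;-3.1 10.5 0 0 255;-0.9 10.9 0 0 255;1.3 10.9 0 0 255;3.4 10.4 0 0 255;5.4 9.6 0 0 255;7.2 8.3 0 0 255;8.7 6.7 0 0 255;9.9 4.8 0 0 255;10.6 2.8 0 0 255;11 0.6 0 0 255;10.9 -1.6 0 0 255;10.3 -3.7 0 0 255;9.4 -5.7 0 0 255",
)

```text
time_s: 18.88
tool_pos: [0.51, -0.0854, 0.1077]
tool_rot: [-179.9, 0.3, 159.9]
force: [4.2, -7.6, 2.7]
grip_width: 0.0215
grasp_force: 20.0
```

```bash
python3 -c "
from h import *
ang()"
```

```text
18.8833 1.8351437273360147 0.05376890752737507 [ 4.2 -7.6  2.7]
```

arm_command(
  series="8.1 -7.4 0 0 255;6.4 -8.9 0 0 255;4.5 -10 0 0 255;2.5 -10.7 0 0 255;0.3 -11 0 0 255;-1.9 -10.8 0 0 255;-4 -10.2 0 0 255;-6 -9.2 0 0 255;-7.7 -7.9 0 0 255;-9.1 -6.2 0 0 255;-10.1 -4.2 0 0 255;-10.8 -2.1 0 0 255;-11 0 0 0 255;-10.8 2.2 0 0 255;-10.1 4.3 0 0 255;-9 6.2 0 0 255;-7.6 7.9 0 0 255;-5.9 9.3 0 0 255;-3.9 10.2 0 0 255;-1.8 10.8 0 0 255",
)

```text
time_s: 20.55
tool_pos: [0.5758, -0.1608, 0.1076]
tool_rot: [-179.9, 0.1, 159.8]
force: [0.3, -5.3, 7.3]
grip_width: 0.022
grasp_force: 20.0
```

arm_command(
  series="0.4 11 0 0 255;2.5 10.7 0 0 255;4.6 10 0 0 255;6.5 8.9 0 0 255;0 0 0 0 255;0 0 0 0 255;0 0 0 0 255;0 0 0 0 255",
)

```text
time_s: 21.22
tool_pos: [0.575, -0.1141, 0.1076]
tool_rot: [180.0, -0.1, 160.0]
force: [-2.7, 1.3, 9.4]
grip_width: 0.0216
grasp_force: 20.0
```

```bash
python3 - <<'E'
from h import *
ang()
A=cams.read_camera("scene")
cv2.imwrite("pics/p4.png",cv2.resize(A[140:340,225:445],None,fx=2.9,fy=2.9)); ang()
E
```

```text
21.2167 0.4273713706132452 0.05607494179977611 [-2.7  1.3  9.4]
21.2667 0.4277989642747415 0.05609373123173606 [-2.5  0.8  9.6]
```

View pics/p4.png

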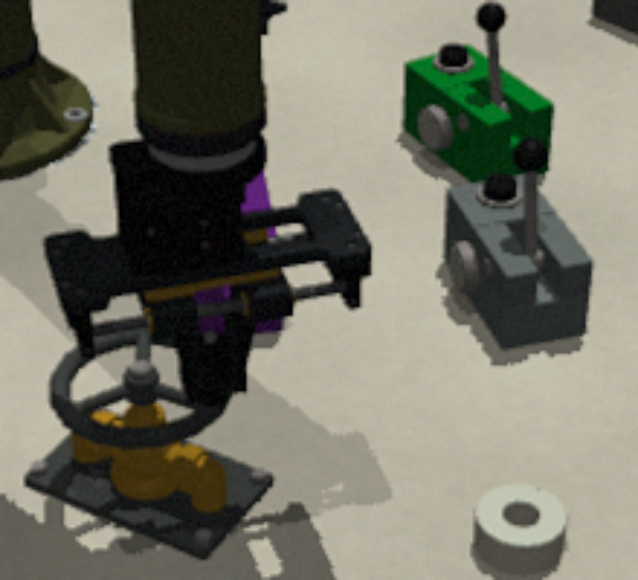

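```bash
python3 -c "
from cell import env
print(env.sign_off())"
```

```text
the job is handed in; nothing more can be done
None
```

The job is handed in, but sign-off returned no verdict: the lever was tripped and stands up again by itself, and the wheel was closed to its stop and backed off two turns (about 0.05 rad over by the measured tool position, against 0.2 allowed), with the handle still gripped at 20 N and 21 s used.

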